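# Swing the counterweighted hand rest up and push the canvas home

## Robot

A 6-joint arm with a two-finger parallel gripper is mounted at the origin on the work surface. World frame = base frame: x ahead of the robot, y to its left, z up, the work surface at z = 0. Lengths are in m, angles in rad, forces in N, time in s.
With the tool pointing down it reaches from about 0.3 to 0.775 m from the base axis. Payload 14.6 kg.
Tool frame: the origin (TCP) lies at the very end of the fingers, on their centre line; the grasp point (between the pads) lies 19 mm behind it; z points along the fingers, x is the direction in which the jaws open and shut, and the axes are right-handed (so a half turn about z gives the same grasp; the last joint's range is limited). The gripper opens to 85 mm and grips with 20 to 120 N. Pads are 22 mm wide; open, the fingers measure 114 mm over their backs; the gripper's body (76 mm by 85 mm) begins 54 mm behind the grasp point. The pads swing forward as they close: fully open they stand 13 mm farther back than shut.
Start: joints at [-1.307, 0.3, 1.521, -0, 1.321, -0.067], TCP at [0.179, -0.52, 0.231] pointing down, gripper open.
Joint ranges: [-3.03, 3.03], [-0.79, 2.21], [0.23, 2.52], [-1.04, 4.18], [0, 3.07], [-2.55, 2.55]. Speed limits (rad/s): [2.22, 2.22, 2.57, 3.14, 3.14, 3.14].

## Interface

Orientations are given as a 3x3 rotation matrix whose columns are the frame's x, y, z axes.
In Python, from workcell import arm gives the robot as it stands.
- The arm moves only by the tool step_arm, never from a script. Its argument "plan" is a list of rows, each a list of 2 entries, a list of its own where there are three numbers: the shift along the tool's x, y, z in cm, then the turn, a rotation vector about the tool's x, y, z in rad. A call has 1 to 5 rows; each row is the pose to reach, as a shift and turn from the pose commanded when the call began, along the tool's axes at that moment; what a row does not reach only later rows make up. A row lasts 1/8 s, in which the tool goes at most 62.5 mm and 10.7 degrees, less where a joint would pass 70% of its speed; a pose out of reach is approached as far as the arm can. A call with a gripper value outside its range is refused whole. "claw" is the opening in per cent of the stroke, from 0 (shut) to 100 (fully open), set as the call begins (left out, the last holds). The fingers move at their own pace and stop on an object; "grip_force" is the grip in N (left out, the last holds). Time passes only in rows, so rows that repeat a pose let the fingers close. It gives the time, the measured TCP pose, the force and the opening at its end, in the units of the state.
- arm.read_state(): the state, without advancing time (a new reading comes with each control period).
- arm.capture(name): name is "scene" or "top" or "wrist"; returns the picture (384x512x3 uint8, red, green, blue); there is no depth.
- arm.get_calibration(name): a dict with "fx", "fy", "cx", "cy" (pixels), "k1" (the pictures are not rectified: a ray, as slopes to the right and down, at radius r is drawn at 1 + k1 r^2 times it, then the intrinsics apply), "rvec" (rotation vector, rad) and "tvec" (3), from world to camera coordinates, as OpenCV has them. Camera axes: x right, y down, z forward; pixel columns grow to the right and rows downward; lengths in m; the calibration is good to about 2 mm. A picture is of the moment at which its call begins: read the wrist's pose just before it. get_calibration takes no time and is no camera call; for the wrist camera it gives the pose at the moment of the call.
- arm.hand_in(): hands the job in, once; it reports no verdict.
The state is a dict: "time_s": time; "qpos": joint angles; "qvel": joint speeds; "joint_efforts": joint torques, N m; "ee_pos": TCP position; "orientation": TCP orientation; "ft_force": force on the tool from outside, world axes, zero at the start; "moment": the same for the moment, N m; "opening": finger opening in m.
Only numpy, scipy, OpenCV 4.12 (cv2) and the standard library are available. Lean on these libraries where they do the work, as an engineer would, in place of code of your own. Each camera call takes 0.05 s, during which the arm holds its last target. There are 200 camera calls.

## Task

Open up the painting station: push the hand rest up by its wooden front bar from underneath, past its balance point, so that it stays raised by itself against its upper stop. Then push the small canvas straight back along the board until its whole back edge lies flush against the dark ledge. Only push with the fingers: do not grip or lift anything, do not fling or force the rest, and leave the pots, bottles and brushes where they are.

Things in the scene. Friction and masses are not known exactly. Their poses are not given: they have to be found in the camera images.
- station: the fixed painting station: a plywood board 310 x 440 x 12 mm on the table. Origin on the table surface; +x points to the station's back (away from the robot at yaw 0), y along its ledge, z up. Board: x -140 to +170 mm, y +-220 mm, top at z 12 mm. Two grey posts, 30 x 20 mm, 130 mm high, at x +100, y +-137 mm, carry the hand rest.
- ledge (a point): middle of the front face of the low dark wooden ledge on the board, at the board's top: x +60, y 0, z +12 mm of the station. The ledge is 220 mm long along the station's y and 16 mm high; axes as the station's
- hinge (a point): middle of the hand rest's hinge axis, at x +100, y 0, z +115 mm of the station; the axis runs along the station's y; axes as the station's
- rest (a joint): angle of the hand rest, rad: 0 down on its lower stop (its arms then slope 0.50 rad up towards the front bar), growing as the bar goes up and back, 1.25 at its upper stop, slightly past upright. It balances at about 0.67: below, it falls back down; beyond, it swings on by itself to the upper stop and stays. The first push takes 1 to 2 N square to the arms at the bar, less further up; damped
- rest_bar (a point): centre of the hand rest's front bar: round, pale wood, 24 mm thick, 290 mm long along the station's y, 200 mm from the hinge axis on two steel side arms at y +-119 mm; brass counterweights behind the hinge. Down, it is 211 mm above the table and 76 mm in front of the station's origin; raised, 312 mm above the table. Moves with the bar
- canvas: the small loose canvas, painted dark with pink and green, 120 mm (its x) x 180 mm (its y) x 18 mm, 250 g, lying flat on the station's board under the hand rest. Origin at the centre of its underside; x points to its back edge. Flush at the ledge its origin is at the station's x 0.
- paint_pot: small blue paint pot, 38 mm across, 50 mm high, standing on the left side of the board; origin under its centre; leave alone
- paint_tube: pink and silver paint tube, about 90 x 26 x 18 mm, lying on the right side of the board; origin under its middle; leave alone
- brush_jar: white jar 84 mm across and 100 mm high with brushes up to 270 mm; origin under its centre; leave alone
- orange_bottle: orange bottle 68 mm across, 190 mm high; origin under its centre; leave alone
- medium_jar: clear jar with a white lid, 72 mm across, 110 mm high; origin under its centre; leave alone
- mug: blue mug, 80 mm across, 90 mm high; origin under its centre; leave alone
- palette_brush: flat brush 200 mm long along its x, 42 mm wide, 20 mm high, lying on the table on the left; origin under its middle; leave alone
Things that resemble listed ones, but are neither listed nor needed, are in the scene too. There is more than one size of the canvas; the job needs the middle-sized.

How it is judged:
On the way, in this order (a step that is already met when the one before it is completed fails the run):
1. the hand rest is being pushed up by its front bar with the fingers (value of joint rest above 0.3 rad and contact force between the fingers and rest_c0 above 0.2 N).
2. the hand rest stands raised by itself, not held (value of joint rest above 1.12 rad and contact force between the fingers and rest below 0.1 N and velocity of joint rest below 0.2 rad/s), for 0.2 s.
3. the canvas lies flush against the ledge (x of canvas in the frame of station above -0.005 m and angle between the x axis of canvas and the x axis of station, either way round below 0.05 rad), for 0.2 s.
At the end, for the whole second after the job is handed in: The hand rest stays up by itself (joint above 1.12 rad), and the canvas lies flat on the board, its back edge within 5 mm of the ledge and parallel to it within 0.05 rad, not shifted more than 40 mm sideways from the station's middle, everything at rest (all of step 3 and value of joint rest above 1.12 rad and y of canvas in the frame of station between -0.04 and 0.04 m and z of canvas in the frame of station below 0.016 m and linear speed of canvas below 0.01 m/s and velocity of joint rest below 0.1 rad/s); the robot touches nothing.
It fails at once if the canvas is lifted or tipped (z of canvas in the frame of station above 0.026 m or angle between canvas's own z axis and vertical above 0.2 rad).
It fails at once if the hand rest is flung (faster than 4 rad/s) (velocity of joint rest above 4 rad/s).
It fails at once if the hand rest is gripped or forced (more than 40 N) (contact force between the fingers and rest above 40 N).
It fails at once if a pot, bottle, jar, mug, tube or brush is moved more than 25 mm (distance of any of paint_pot, paint_tube, brush_jar, orange_bottle, medium_jar, mug, palette_brush from where it was at the start of the episode above 0.025 m).
It also fails if it takes over 53 s, if anything falls off the work surface, if the arm or the gripper's body presses on something with over 40 N, if the wrist force passes 120 N, or if a joint passes its speed limit or range.

## Working session

There is one attempt and no reset: what is moved stays moved. The work goes in short steps, Python scripts to look and compute and a tool call to move; the robot and the scene stay as the last step left them, time stands still between calls to the robot, and variables do not carry over. Pictures are saved under pics/ and viewed, about 8 in all and at most 12, crops included, and the job is handed in when it is done.

Besides the shell and the picture viewer there is one more tool, called after ">>>" as a command line: name --argument value ..., lists and objects as JSON in quotes. step_arm: Moves the arm, as the interface text tells. Its arguments: {"type":"object","properties":{"plan":{"type":"array"},"claw":{"type":"number"},"grip_force":{"type":"number"}},"required":["plan"]}

```bash
mkdir -p pics; ls; python3 - <<'E'
from workcell import arm
import cv2,numpy as np
for n in("scene","top"):
    im=arm.capture(n); cv2.imwrite(f"pics/{n}0.png",im[:,:,::-1]); c=arm.get_calibration(n); print(n,c)
a=[cv2.resize(cv2.imread(f"pics/{n}0.png"),(800,600),interpolation=cv2.INTER_CUBIC) for n in("scene","top")]
for n,i in zip(("scene","top"),a): cv2.imwrite(f"pics/{n}0b.png",i)
s=arm.read_state(); print(s)
E
```

```text
pics
scene {'fx': 487.46657533450485, 'fy': 487.46657533450485, 'cx': 246.84467688242518, 'cy': 185.31077962743865, 'k1': -0.09622170764310485, 'rvec': array([ 1.12287752,  2.16356432, -1.16170044]), 'tvec': array([ 0.29844681, -0.13277427,  1.88690592])}
top {'fx': 387.553404281559, 'fy': 387.553404281559, 'cx': 255.91103246131274, 'cy': 185.88930737582777, 'k1': 0.0027450564880388117, 'rvec': array([ 2.16112689, -2.2032775 ,  0.1239673 ]), 'tvec': array([0.00588303, 0.58322923, 1.33981703])}
{'time_s': 0.1, 'qpos': array([-1.30658835e+00,  3.00396078e-01,  1.52154784e+00, -1.00852058e-05,
        1.32067931e+00, -6.66085261e-02]), 'qvel': array([-0.00046998, -0.00134871, -0.00248954, -0.00101283,  0.00068888,
        0.0015965 ]), 'joint_efforts': array([ 1.52670713e-03, -5.44376850e+01, -3.62369335e+01, -3.06424181e-05,
        3.04068119e-03,  8.92641907e-06]), 'ee_pos': array([ 0.17858245, -0.5199719 ,  0.23077652]), 'orientation': array([[ 3.24817586e-01, -9.45776643e-01, -2.78561135e-04],
       [-9.45776124e-01, -3.24817700e-01,  9.92260103e-04],
       [-1.02893802e-03, -5.88470606e-05, -9.99999469e-01]]), 'ft_force': array([0.63151501, 0.28821837, 0.71652161]), 'moment': array([ 0.0126507 , -0.01606839, -0.01338441]), 'opening': 0.08539705883999961}
```

View pics/scene0b.png

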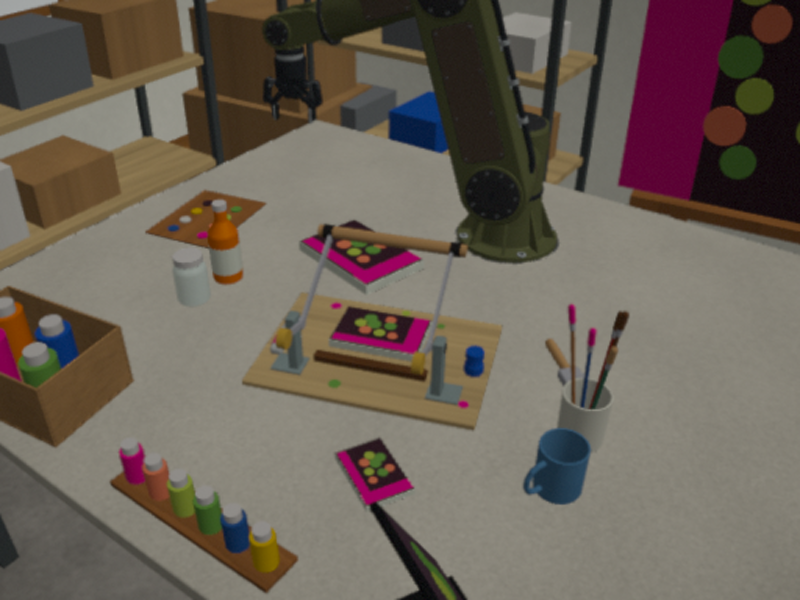

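View pics/top0b.png

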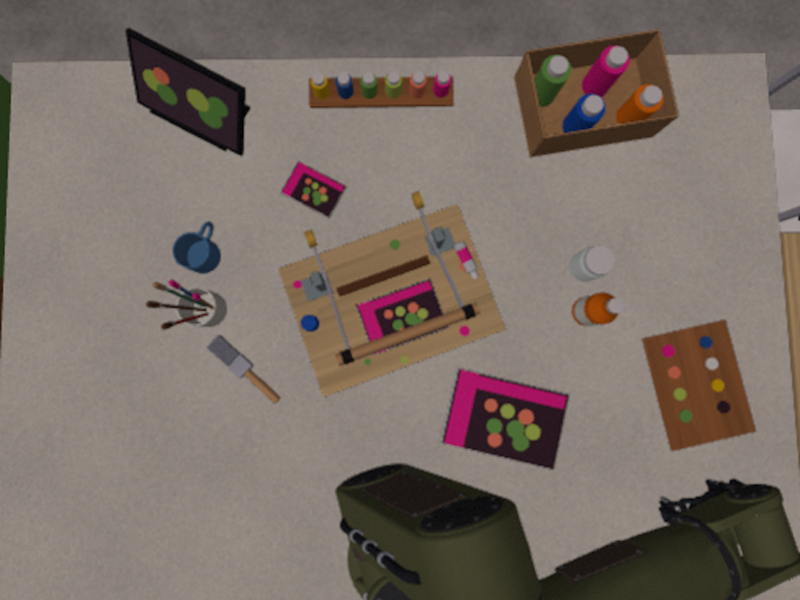

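The top view is 800x600, with the robot at the bottom. There are three canvases:
- The large one is at (505,420), in front of the board.
- The small one is at (315,190), behind the board.
- The middle one is at (405,310), on the board under the rest. It is the one that fits, and I'll confirm it in a crop.

The board corners are at about (459,206), (505,328), (325,396) and (279,267).

```bash
cat > h.py <<'E'
from workcell import arm
import cv2,numpy as np
from scipy.optimize import least_squares
def proj(P,c):
    P=np.atleast_2d(P); q=P@cv2.Rodrigues(c["rvec"])[0].T+c["tvec"]; s=q[:,:2]/q[:,2:]
    s=s*(1+c["k1"]*(s**2).sum(1,keepdims=True)); return s*[c["fx"],c["fy"]]+[c["cx"],c["cy"]]
def ray(p,z,c):
    K=np.array([[c["fx"],0,c["cx"]],[0,c["fy"],c["cy"]],[0,0,1]])
    u=np.array(p,float)
    n=cv2.undistortPoints(u.reshape(-1,1,2),K,np.array([c["k1"],0,0,0,0.])).reshape(-1,2)
    R=cv2.Rodrigues(c["rvec"])[0]; o=-R.T@c["tvec"]; d=np.c_[n,np.ones(len(n))]@R
    return o+d*((z-o[2])/d[:,2])[:,None]
def fit(px,loc,z,c,x0):
    loc=np.array(loc)
    def f(v):
        C,S=np.cos(v[2]),np.sin(v[2]); 
        return (proj(np.c_[v[0]+C*loc[:,0]-S*loc[:,1],v[1]+S*loc[:,0]+C*loc[:,1],np.full(len(loc),z)],c)-px).ravel()
    r=least_squares(f,x0,loss="soft_l1"); return r.x,np.abs(r.fun).max()
E
python3 - <<'E'
from h import *
im=cv2.imread("pics/top0.png"); 
cr=cv2.resize(im[120:260,170:330],(800,700)[:1]+(700,),interpolation=cv2.INTER_CUBIC)[:600]
cv2.imwrite("pics/crop1.png",cr)
c=arm.get_calibration("top")
b=np.array([[459,206],[505,328],[325,396],[279,267]])*.64
print(fit(b,[[.17,-.22],[-.14,-.22],[-.14,.22],[.17,.22]],.012,c,[.6,0,.2]))
E
```

```text
(array([0.55340616, 0.00636681, 0.32963026]), np.float64(1.8138298170394478))
```

View pics/crop1.png

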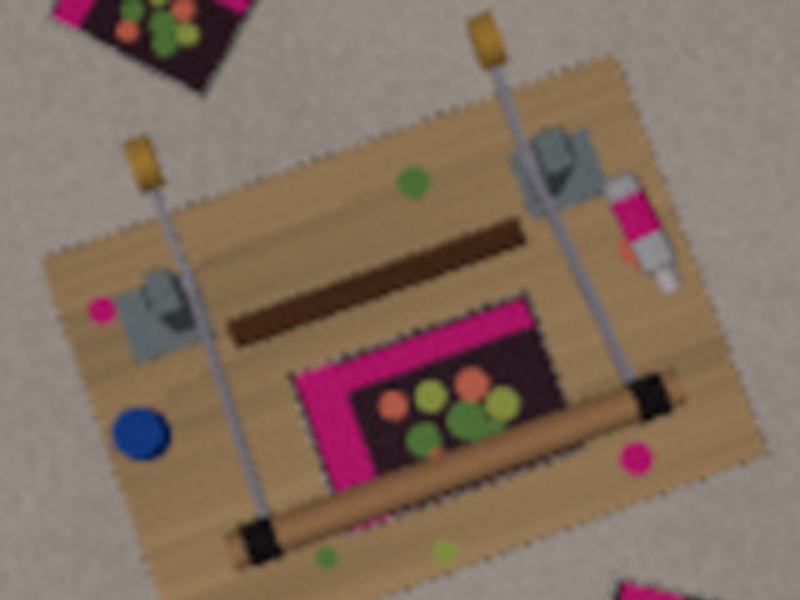

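The crop confirms the middle canvas, about 180 mm along the ledge, lying on the board under the bar. Its back corners are at crop (295,375) and (527,295). The bar runs from (230,548) to (683,388), the pot is at (141,433), and the tube is near (645,235). Next I'll work out poses.

```bash
python3 - <<'E'
from h import *
c=arm.get_calibration("top")
f=lambda a:np.array(a,float)/5+[170,120]
b=np.r_[f([[612,55],[767,453],[43,258]]),[[325*.64,396*.64]]]
v,e=fit(b,[[.17,-.22],[-.14,-.22],[.17,.22],[-.14,.22]],.012,c,[.55,0,.33]); print("station",v,e)
C,S=np.cos(v[2]),np.sin(v[2]); R=np.array([[C,-S],[S,C]])
st=lambda P:(np.array(P)[:,:2]-v[:2])@R
print("ledge top ends",st(ray(f([[235,345],[524,240],[230,322],[517,218]]),.028,c)))
print("canvas BL BR",st(ray(f([[295,375],[527,295]]),.03,c)))
cv,e=fit(f([[295,375],[527,295]]),[[.06,.09],[.06,-.09]],.03,c,[.5,0,.33]); print("canvas",cv,e,st([cv[:2]]),cv[2]-v[2])
print("bar ends",st(ray(f([[230,548],[683,388]]),.211,c)))
W=lambda x,y:v[:2]+R@[x,y]
print("bar",W(-.076,0),"canvas front mid",W(*(st([cv[:2]])[0]-[.06,0])), "pot",st(ray(f([[141,433]]),.05,c)))
s=arm.read_state();print(np.round(s["ee_pos"],4))
E
```

```text
station [0.55227509 0.00749741 0.33353828] 0.8202748422706634
ledge top ends [[ 0.06187568  0.11002216]
 [ 0.06166371 -0.10721889]
 [ 0.07839158  0.10783421]
 [ 0.07812775 -0.10807329]]
canvas BL BR [[ 0.02726525  0.07760362]
 [ 0.02402155 -0.09524409]]
canvas [ 0.52230499 -0.01087757  0.31143383] 0.9921961702888211 [[-0.0343342  -0.00755047]] -0.022104455073294227
bar ends [[-0.07275074  0.14566906]
 [-0.07707247 -0.14586929]]
bar [ 0.48046346 -0.0173841 ] canvas front mid [ 0.46561159 -0.03052087] pot [[0.0245035  0.19015048]]
[ 0.1786 -0.52    0.2308]
```

>>> step_arm --plan '[[[-6,-6,0],[0,0,0]],[[-12,-12,0],[0,0,0]],[[-16,-16,0],[0,0,0]],[[-20,-20,0],[0,0,0]],[[-20,-20,0],[0,0,0]]]'

```text
time_s: 0.72
ee_pos: [0.3035, -0.2638, 0.2313]
orientation: [[0.326, -0.945, 0.0], [-0.945, -0.326, 0.0], [-0.0, -0.0, -1.0]]
ft_force: [0.7, -1.0, 0.4]
opening: 0.0852
```

>>> step_arm --plan '[[[-4,-4,0],[0.1,0,0]],[[-8,-8,0],[0.2,0,0]],[[-12,-12,0],[0.3,0,0]],[[-16,-16,0],[0.45,0,0]],[[-17.6,-17,0],[0.6,0,0]]]'

```text
time_s: 1.35
ee_pos: [0.407, -0.0421, 0.2315]
orientation: [[0.327, -0.777, 0.537], [-0.945, -0.269, 0.186], [0.0, -0.568, -0.823]]
ft_force: [0.7, 0.7, 0.1]
opening: 0.0853
```

```bash
cat >> h.py <<'E'
V=np.array([.5523,.0075,.3325])
def stat(v=V):
    s=arm.read_state(); C,S=np.cos(v[2]),np.sin(v[2]); d=s["ee_pos"][:2]-v[:2]
    M=np.array([[C,S,0],[-S,C,0],[0,0,1]])
    print("t",round(s["time_s"],2),"st mm",np.round([1000*(C*d[0]+S*d[1]),1000*(C*d[1]-S*d[0]),1000*s["ee_pos"][2]],1),"F st",np.round(M@s["ft_force"],1),"\n",np.round(M@s["orientation"],3),np.round(s["qpos"],2),round(s["opening"],3))
E
python3 -c "
from h import *
stat()"
```

```text
t 1.35 st mm [-153.6    0.5  231.5] F st [0.9 0.4 0.1] 
 [[ 0.001 -0.823  0.568]
 [-1.    -0.001  0.001]
 [ 0.    -0.568 -0.823]] [-0.44 -0.28  2.21  0.56  0.83  0.5 ] 0.085
```

>>> step_arm --plan '[[[0,1,3],[0,0,0]],[[0,2,6],[0,0,0]],[[0,2,8],[0,0,0]],[[0,2,10],[0,0,0]],[[0,2,10],[0,0,0]]]'

```text
time_s: 1.98
ee_pos: [0.4439, -0.031, 0.1364]
orientation: [[0.325, -0.782, 0.532], [-0.946, -0.268, 0.185], [-0.002, -0.563, -0.826]]
ft_force: [-0.4, 0.3, 0.7]
opening: 0.0854
```

```bash
python3 -c "
from h import *
stat()
im=arm.capture('scene')[100:300,130:350,::-1]; cv2.imwrite('pics/s2.png',cv2.resize(im,(660,600),interpolation=cv2.INTER_CUBIC))"
```

```text
t 1.98 st mm [-115.1   -1.   136.4] F st [-0.3  0.5  0.7] 
 [[-0.001 -0.826  0.563]
 [-1.     0.002  0.001]
 [-0.002 -0.563 -0.826]] [-0.35 -0.02  2.25  0.75  0.55  0.31] 0.085
```

View pics/s2.png

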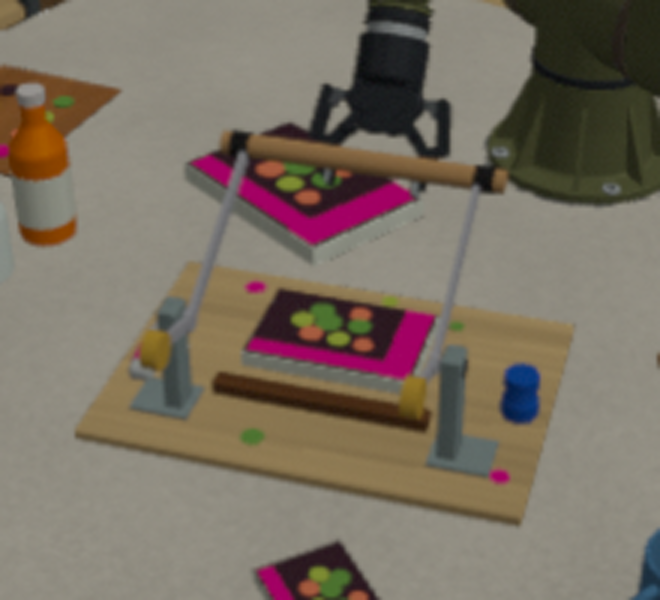

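The fingers are just in front of and below the bar. The fingertips are at about (330,178) and (418,187), and the bar centre is at about (365,160). I'll push slowly along the arc.

>>> step_arm --plan '[[[0,-2,0],[0,0,0]],[[0,-4,0],[0,0,0]],[[0,-5,0],[0,0,0]],[[0,-6,-0.3],[0,0,0]],[[0,-7,-0.7],[0,0,0]]]'

```text
time_s: 2.65
ee_pos: [0.4949, -0.0139, 0.183]
orientation: [[0.325, -0.781, 0.533], [-0.946, -0.268, 0.184], [-0.0, -0.564, -0.826]]
ft_force: [-3.8, -1.0, -0.4]
opening: 0.0854
```

```bash
python3 -c "
from h import *
stat()"
```

```text
t 2.65 st mm [-61.2  -1.5 183. ] F st [-4.   0.3 -0.4] 
 [[-0.002 -0.826  0.564]
 [-1.     0.001 -0.001]
 [-0.    -0.564 -0.826]] [-0.26  0.    2.1   0.58  0.61  0.57] 0.085
```

```bash
python3 -c "
from h import *
im=arm.capture('scene')[80:240,160:350,::-1]; cv2.imwrite('pics/s3.png',cv2.resize(im,(712,600),interpolation=cv2.INTER_CUBIC))"
```

```text
(no output)
```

View pics/s3.png

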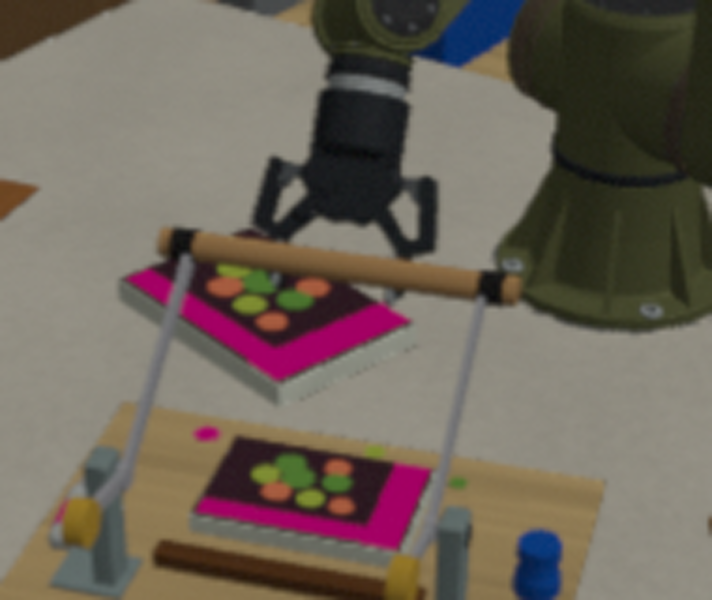

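The bar has started to rise on the fingers, and the tips still show just below it at about (275,280) and (395,295). The force is about 4 N, so I'll continue along the arc.

>>> step_arm --plan '[[[0,-1,-0.2],[0,0,0]],[[0,-2,-0.4],[0,0,0]],[[0,-3,-0.5],[0,0,0]],[[0,-4,-0.7],[0,0,0]],[[0,-5,-0.9],[0,0,0]]]'

```text
time_s: 3.32
ee_pos: [0.5299, -0.002, 0.2189]
orientation: [[0.325, -0.781, 0.534], [-0.946, -0.268, 0.183], [-0.0, -0.565, -0.825]]
ft_force: [0.1, -0.4, -0.1]
opening: 0.0853
```

```bash
python3 -c "
from h import *
stat()
im=arm.capture('scene')[80:240,160:350,::-1]; cv2.imwrite('pics/s4.png',cv2.resize(im,(712,600),interpolation=cv2.INTER_CUBIC))"
```

```text
t 3.33 st mm [-24.3  -1.6 218.9] F st [-0.  -0.4 -0.1] 
 [[-0.002 -0.825  0.565]
 [-1.     0.001 -0.001]
 [-0.    -0.565 -0.825]] [-0.21  0.03  1.98  0.49  0.67  0.72] 0.085
```

View pics/s4.png

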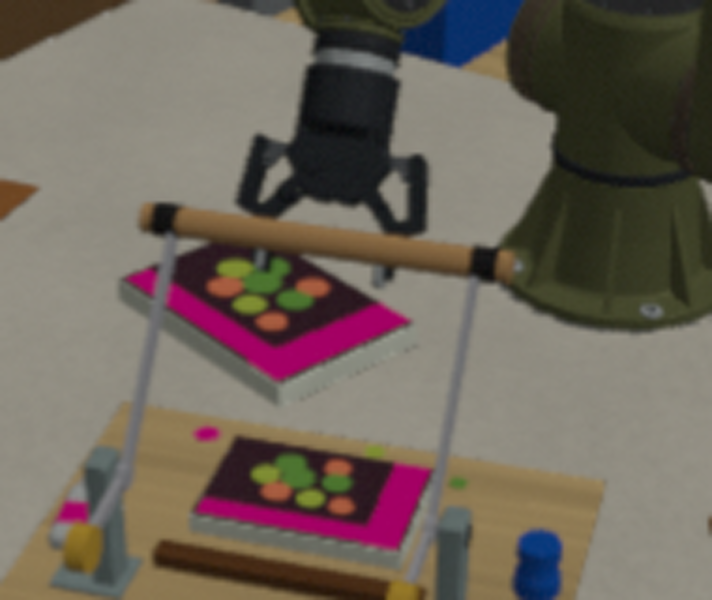

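The bar is higher and the tips clearly extend below it. I'll carry on past the balance point.

>>> step_arm --plan '[[[0,-1,-0.1],[0,0,0]],[[0,-2,-0.2],[0,0,0]],[[0,-3,-0.2],[0,0,0]],[[0,-4,-0.1],[0,0,0]],[[0,-5,0],[0,0,0]]]'

```text
time_s: 4.0
ee_pos: [0.569, 0.0114, 0.2469]
orientation: [[0.325, -0.781, 0.534], [-0.946, -0.268, 0.183], [-0.0, -0.565, -0.825]]
ft_force: [-0.8, 0.0, 0.6]
opening: 0.0852
```

>>> step_arm --plan '[[[0,-1,0.2],[0,0,0]],[[0,-2,0.4],[0,0,0]],[[0,-3,0.6],[0,0,0]],[[0,-3,0.6],[0,0,0]]]'

```text
time_s: 4.5
ee_pos: [0.5955, 0.0206, 0.2588]
orientation: [[0.325, -0.78, 0.534], [-0.946, -0.268, 0.184], [0.0, -0.565, -0.825]]
ft_force: [0.2, 0.4, 0.0]
opening: 0.0853
```

```bash
python3 -c "
from h import *
stat()
im=arm.capture('scene')[80:240,160:350,::-1]; cv2.imwrite('pics/s5.png',cv2.resize(im,(712,600),interpolation=cv2.INTER_CUBIC))"
```

```text
t 4.5 st mm [ 45.2  -1.7 258.8] F st [0.3 0.3 0. ] 
 [[-0.001 -0.825  0.565]
 [-1.     0.001 -0.001]
 [ 0.    -0.565 -0.825]] [-0.13  0.12  1.77  0.39  0.73  0.89] 0.085
```

View pics/s5.png

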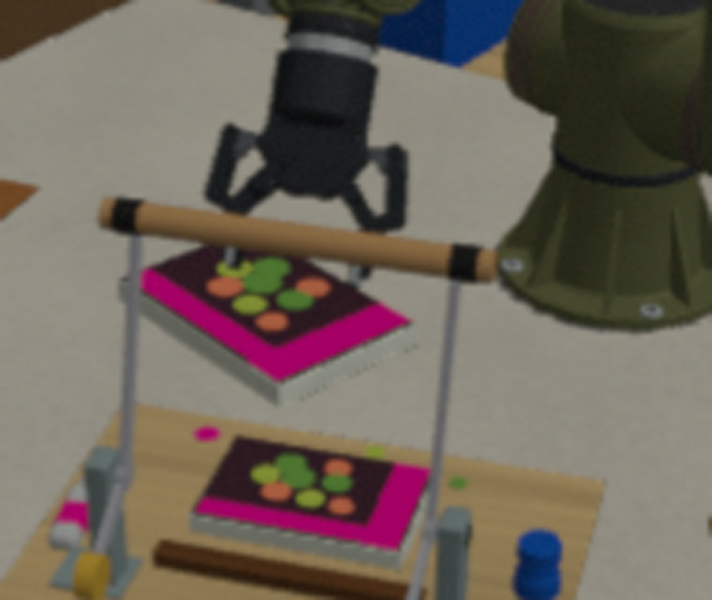

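>>> step_arm --plan '[[[0,-0.8,0.3],[0,0,0]],[[0,-1.6,0.7],[0,0,0]],[[0,-2.4,1.1],[0,0,0]],[[0,-2.4,1.1],[0,0,0]],[[0,-2.4,1.1],[0,0,0]]]'

```text
time_s: 5.18
ee_pos: [0.6195, 0.0289, 0.2629]
orientation: [[0.325, -0.781, 0.534], [-0.946, -0.268, 0.183], [-0.0, -0.564, -0.826]]
ft_force: [-0.3, 0.5, -0.5]
opening: 0.0851
```

```bash
python3 -c "
from h import *
stat()
im=arm.capture('scene')[80:240,160:350,::-1]; cv2.imwrite('pics/s6.png',cv2.resize(im,(712,600),interpolation=cv2.INTER_CUBIC))"
```

```text
t 5.17 st mm [ 70.5  -1.8 262.9] F st [-0.1  0.6 -0.5] 
 [[-0.002 -0.826  0.564]
 [-1.     0.001 -0.001]
 [-0.    -0.564 -0.826]] [-0.11  0.17  1.7   0.36  0.74  0.93] 0.085
```

View pics/s6.png

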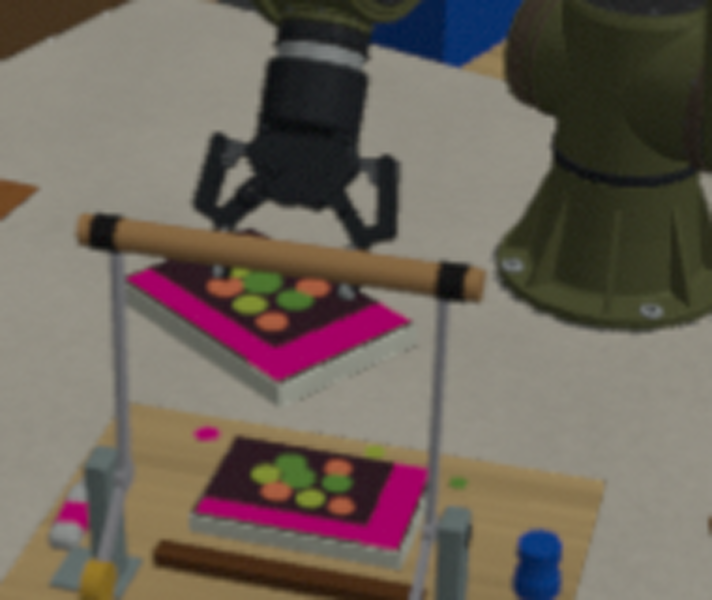

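The bar has moved further back, running from (80,228) to (482,283), and the fingers now seem separate from it. I'll compare it with the predicted projection at the upper stop.

```bash
python3 -c "
from h import *
c=arm.get_calibration('scene'); C,S=np.cos(V[2]),np.sin(V[2])
for r in (0,.6,.8,.9,1,1.1,1.25):
    e=.5+r; x=.1-.2*np.cos(e); z=.115+.2*np.sin(e)
    P=[[V[0]+C*x-S*y,V[1]+S*x+C*y,z] for y in(-.145,.145)]
    print(r,((proj(P,c)-[160,80])*3.747).round().tolist())
"
```

```text
0 [[164.0, 247.0], [515.0, 298.0]]
0.6 [[120.0, 204.0], [499.0, 256.0]]
0.8 [[100.0, 209.0], [490.0, 263.0]]
0.9 [[90.0, 216.0], [484.0, 271.0]]
1 [[79.0, 225.0], [478.0, 282.0]]
1.1 [[68.0, 238.0], [472.0, 296.0]]
1.25 [[51.0, 262.0], [462.0, 322.0]]
```

The joint was at about 1.0 in that picture, well past the 0.67 balance point. I'll back the fingers off.

>>> step_arm --plan '[[[0,1,0],[0,0,0]],[[0,3,0],[0,0,0]],[[0,6,-1],[0,0,0]],[[0,10,-2],[0,0,0]],[[0,14,-4],[0,0,0]]]'

```text
time_s: 5.85
ee_pos: [0.4871, -0.0162, 0.2158]
orientation: [[0.325, -0.781, 0.533], [-0.946, -0.268, 0.184], [-0.001, -0.564, -0.826]]
ft_force: [-0.6, -1.2, 0.4]
opening: 0.0852
```

```bash
python3 -c "
from h import *
stat()
im=arm.capture('scene')[80:240,160:350,::-1]; cv2.imwrite('pics/s7.png',cv2.resize(im,(712,600),interpolation=cv2.INTER_CUBIC))"
```

```text
t 5.85 st mm [-69.4  -1.1 215.8] F st [-1.  -0.9  0.4] 
 [[-0.002 -0.826  0.564]
 [-1.     0.002 -0.   ]
 [-0.001 -0.564 -0.826]] [-0.27 -0.07  2.07  0.53  0.69  0.63] 0.085
```

View pics/s7.png

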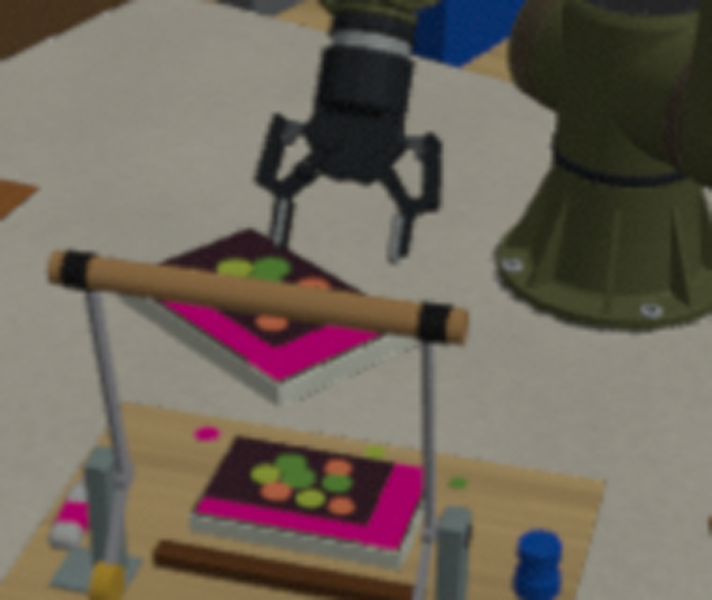

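The bar now runs from (50,268) to (465,325), which matches the upper stop (1.25), and the fingers are clear. Next, the fingertip height with the gripper open.

```bash
python3 -c "
from h import *
c=arm.get_calibration('scene');s=arm.read_state();R=s['orientation']
for b in (0,-.013):
    print(b,[((proj(s['ee_pos']+R@[x,0,b],c)-[160,80])*3.747).round().tolist() for x in(.048,-.048)])
"
```

```text
0 [[[277.0, 261.0]], [[393.0, 278.0]]]
-0.013 [[[279.0, 245.0]], [[396.0, 262.0]]]
```

>>> step_arm --plan '[[[0,3,-3],[0,0,0]],[[0,6,-5],[-0.15,0,0]],[[0,6,-5],[-0.3,0,0]],[[0,6,-5],[-0.45,0,0]],[[0,6,-5],[-0.6,0,0]]]'

```text
time_s: 6.52
ee_pos: [0.415, -0.0415, 0.2247]
orientation: [[0.324, -0.946, -0.003], [-0.946, -0.324, -0.002], [0.001, 0.004, -1.0]]
ft_force: [-1.2, -0.6, 1.2]
opening: 0.0855
```

```bash
python3 -c "
from h import *
stat()"
```

```text
t 6.53 st mm [-145.7   -1.5  224.7] F st [-1.3 -0.1  1.2] 
 [[-0.002 -1.    -0.004]
 [-1.     0.002 -0.001]
 [ 0.001  0.004 -1.   ]] [-0.19  0.01  1.88 -0.    1.26  1.06] 0.086
```

The observed tips match the 13 mm set-back, so commanding TCP z at about 6 mm puts the tips at about 19 mm, the canvas's mid-height. I'll lower in front of the canvas.

>>> step_arm --plan '[[[0.6,0,5],[0,0,0]],[[0.6,0,10],[0,0,0]],[[0.6,0,15],[0,0,0]],[[0.6,0,18],[0,0,0]],[[0.6,0,18],[0,0,0]]]'

```text
time_s: 7.15
ee_pos: [0.4159, -0.0468, 0.0431]
orientation: [[0.325, -0.946, -0.004], [-0.946, -0.325, 0.001], [-0.002, 0.003, -1.0]]
ft_force: [-0.5, 0.5, 0.7]
opening: 0.0857
```

>>> step_arm --plan '[[[0,0,1.5],[0,0,0]],[[0,0,3],[0,0,0]],[[0,0,3.8],[0,0,0]],[[0,0,3.8],[0,0,0]]]'

```text
time_s: 7.65
ee_pos: [0.4173, -0.0469, 0.0064]
orientation: [[0.325, -0.946, -0.001], [-0.946, -0.325, 0.0], [-0.0, 0.0, -1.0]]
ft_force: [0.1, 0.7, 0.6]
opening: 0.0856
```

```bash
python3 -c "
from h import *
stat()
im=arm.capture('scene')[100:300,130:350,::-1]; cv2.imwrite('pics/s8.png',cv2.resize(im,(660,600),interpolation=cv2.INTER_CUBIC))"
```

```text
t 7.65 st mm [-145.4   -7.4    6.4] F st [0.4 0.6 0.6] 
 [[-0.002 -1.    -0.   ]
 [-1.     0.002  0.   ]
 [-0.     0.    -1.   ]] [-0.2   0.38  2.05  0.    0.72  1.04] 0.086
```

View pics/s8.png

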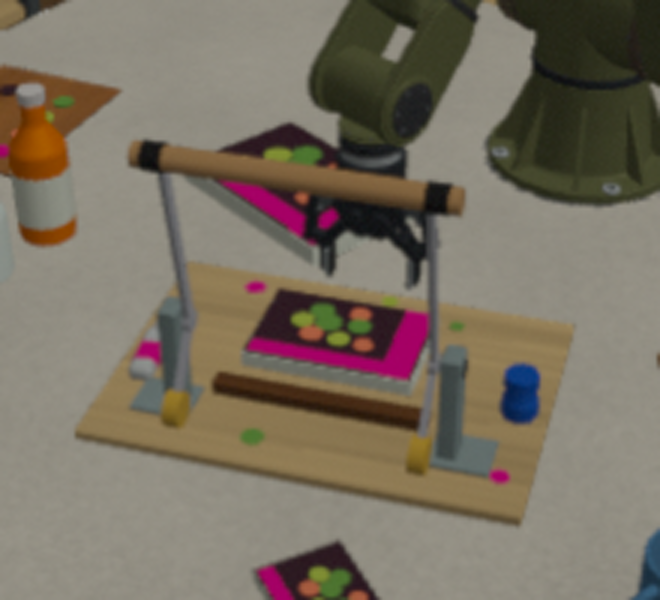

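The fingers stand in front of the canvas, with tips at about (328,272) and (413,282), and the rest is still up. I'll push forward slowly.

>>> step_arm --plan '[[[0,-2,0],[0,0,0]],[[0,-3,0],[0,0,0]],[[0,-3.6,0],[0,0,0]],[[0,-4.2,0],[0,0,0]],[[0,-4.7,0],[0,0,0]]]'

```text
time_s: 8.32
ee_pos: [0.462, -0.0316, 0.0065]
orientation: [[0.325, -0.946, -0.0], [-0.946, -0.325, 0.0], [-0.0, 0.0, -1.0]]
ft_force: [-1.5, -0.9, 0.9]
opening: 0.0852
```

>>> step_arm --plan '[[[0,-0.5,0],[0,0,0]],[[0,-1,0],[0,0,0]],[[0,-1.4,0],[0,0,0]],[[0,-1.8,0],[0,0,0]],[[0,-2.1,0],[0,0,0]]]'

```text
time_s: 8.95
ee_pos: [0.4819, -0.0248, 0.0064]
orientation: [[0.325, -0.946, -0.0], [-0.946, -0.325, 0.0], [-0.0, 0.0, -1.0]]
ft_force: [-1.7, -0.7, 0.5]
opening: 0.0851
```

```bash
python3 -c "
from h import *
stat()
im=arm.capture('top'); cv2.imwrite('pics/t9f.png',im[:,:,::-1]); cv2.imwrite('pics/t9.png',cv2.resize(im[130:250,180:320,::-1],(700,600),interpolation=cv2.INTER_CUBIC))"
```

```text
t 8.95 st mm [-77.1  -7.5   6.4] F st [-1.8 -0.1  0.5] 
 [[-0.002 -1.    -0.   ]
 [-1.     0.002  0.   ]
 [-0.     0.    -1.   ]] [-0.13  0.48  1.88  0.    0.78  1.11] 0.085
```

View pics/t9.png

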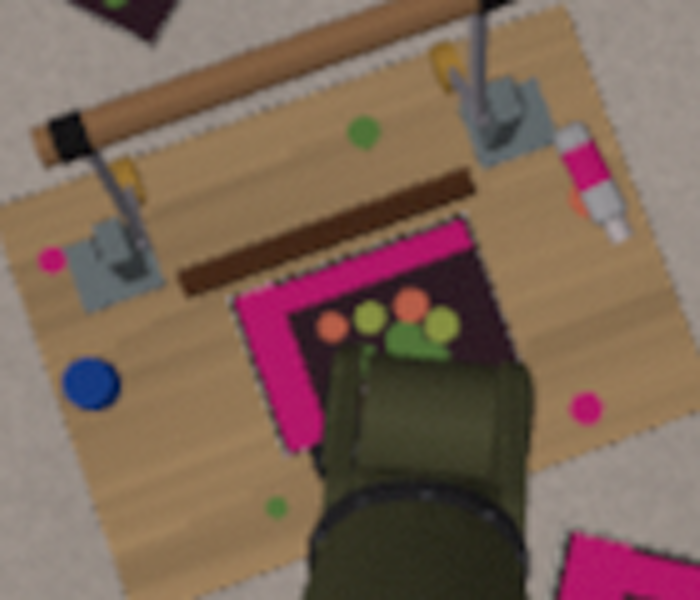

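The canvas back corners are at (235,297) and (465,217), leaving a gap of about 12–15 mm to the ledge. The pushing force is about 2 N, and the pot and tube are undisturbed. I'll push on until the force rises.

>>> step_arm --plan '[[[0,-0.4,0],[0,0,0]],[[0,-0.7,0],[0,0,0]],[[0,-1.0,0],[0,0,0]],[[0,-1.2,0],[0,0,0]],[[0,-1.2,0],[0,0,0]]]'

```text
time_s: 9.62
ee_pos: [0.4914, -0.0216, 0.0063]
orientation: [[0.325, -0.946, -0.004], [-0.946, -0.325, -0.001], [-0.001, 0.004, -1.0]]
ft_force: [-15.3, -8.9, 11.1]
opening: 0.0852
```

>>> step_arm --plan '[[[0,-0.1,0],[0,0,0]],[[0,-0.2,0],[0,0,0]]]'

```text
time_s: 9.88
ee_pos: [0.4916, -0.0215, 0.0062]
orientation: [[0.325, -0.946, -0.009], [-0.946, -0.325, -0.001], [-0.002, 0.009, -1.0]]
ft_force: [-35.3, -18.1, 26.7]
opening: 0.0853
```

There's a firm stop, at about 40 N. I'll back off and check.

>>> step_arm --plan '[[[0,0.3,0],[0,0,0]],[[0,1.5,0],[0,0,0]],[[0,4,0],[0,0,0]],[[0,7,0],[0,0,0]],[[0,7,-4],[0,0,0]]]'

```text
time_s: 10.5
ee_pos: [0.4256, -0.0432, 0.0451]
orientation: [[0.324, -0.946, -0.005], [-0.946, -0.324, 0.001], [-0.003, 0.005, -1.0]]
ft_force: [0.7, -0.1, 0.5]
opening: 0.0855
```

>>> step_arm --plan '[[[0,0,-6],[0,0,0]],[[6,2,-12],[0,0,0]],[[12,4,-15],[0,0,0]],[[18,5,-15],[0,0,0]],[[24,5,-15],[0,0,0]]]'

```text
time_s: 11.12
ee_pos: [0.4531, -0.266, 0.1965]
orientation: [[0.325, -0.946, 0.002], [-0.946, -0.325, -0.001], [0.002, -0.002, -1.0]]
ft_force: [0.3, 0.9, 0.1]
opening: 0.0857
```

```bash
python3 -c "
from h import *
stat()
im=arm.capture('top'); cv2.imwrite('pics/t10.png',cv2.resize(im[130:250,180:320,::-1],(700,600),interpolation=cv2.INTER_CUBIC))"
```

```text
t 11.12 st mm [-183.  -226.1  196.5] F st [0.6 0.7 0.1] 
 [[-0.002 -1.     0.002]
 [-1.     0.002 -0.002]
 [ 0.002 -0.002 -1.   ]] [-0.6   0.28  1.64  0.    1.23  0.64] 0.086
```

View pics/t10.png

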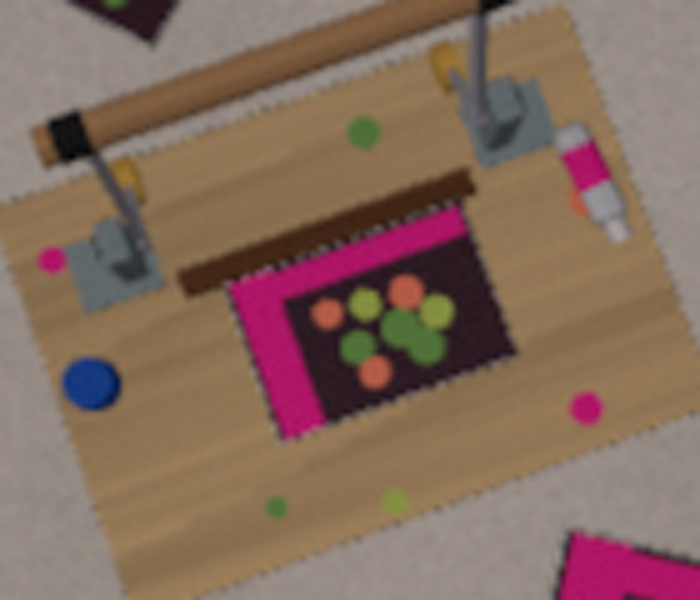

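Both back corners are now close to the ledge: (230,285) on the left and (460,203) on the right, where there may be a few millimetres of gap. The rest is still up, and the pot and tube haven't moved. I'll measure it numerically.

```bash
cat > m.py <<'E'
from h import *
c=arm.get_calibration('top')
im=np.mean([arm.capture('top').astype(float) for _ in range(3)],0).astype(np.uint8)
C,S=np.cos(V[2]),np.sin(V[2])
# rectify planes into station frame, 0.5 mm/px : u=(y from +.13 down), v=(x from .11 down)
def rect(z):
    x,y=np.meshgrid(np.arange(.11,-.15,-.0005),np.arange(.13,-.13,-.0005),indexing='ij')
    P=np.c_[(V[0]+C*x-S*y).ravel(),(V[1]+S*x+C*y).ravel(),np.full(x.size,z)]
    m=proj(P,c).astype(np.float32).reshape(x.shape+(2,))
    return cv2.remap(im,m[...,0],m[...,1],cv2.INTER_CUBIC)
a=rect(.030).astype(float); pink=(a[...,0]-a[...,1])   # red-green: strong on pink
xs=lambda i:.11-.0005*i
for y in (.075,.06,.03,0,-.03,-.06,-.075):
    j=int(round((.13-y)/.0005)); col=pink[:,j-4:j+5].mean(1)
    r=np.where(col>75)[0]; i=r[(r>40)][0]; 
    i=i-(col[i]-75)/(col[i]-col[i-1])
    b=rect(.028) if y==.075 else b
    g=b[:,j-4:j+5].astype(float).mean((1,2)); k=np.where(g[20:140]<60)[0]+20
    print(y,"back edge x mm",round(1000*xs(i),1),"dark ledge",[round(1000*xs(k[-1]),1),round(1000*xs(k[0]),1)] if len(k) else None)
cv2.imwrite("pics/rect.png",np.uint8(a)[:,:,::-1])
E
python3 m.py
```

```text
0.075 back edge x mm 60.4 dark ledge [np.float64(62.0), np.float64(79.5)]
0.06 back edge x mm 60.1 dark ledge [np.float64(63.0), np.float64(79.5)]
0.03 back edge x mm 57.5 dark ledge [np.float64(60.0), np.float64(79.5)]
0 back edge x mm 57.2 dark ledge [np.float64(59.5), np.float64(79.5)]
-0.03 back edge x mm 57.2 dark ledge [np.float64(64.0), np.float64(79.5)]
-0.06 back edge x mm 57.6 dark ledge [np.float64(63.5), np.float64(79.5)]
-0.075 back edge x mm 57.2 dark ledge [np.float64(64.0), np.float64(79.5)]
```

The left back corner is at the ledge, but the right end is about 4–5 mm short (yaw about -0.02). It's within tolerance but not properly flush, so I'll shut the fingers and nudge the right front part gently.

>>> step_arm --plan '[[[-5,-1,0],[0,0,0]],[[-11,-3,3],[0,0,0]],[[-16.6,-4.3,6],[0,0,0]],[[-16.6,-4.3,11],[0,0,0]],[[-16.6,-4.3,14],[0,0,0]]]' --claw 0 --grip_force 20

```text
time_s: 11.95
ee_pos: [0.4385, -0.0905, 0.0534]
orientation: [[0.328, -0.945, -0.002], [-0.945, -0.328, 0.001], [-0.001, 0.001, -1.0]]
ft_force: [0.4, -0.1, 0.4]
opening: 0.0004
```

>>> step_arm --plan '[[[0,0,2],[0,0,0]],[[0,0,3.4],[0,0,0]],[[0,-2,3.4],[0,0,0]],[[0,-4,3.4],[0,0,0]],[[0,-5.3,3.4],[0,0,0]]]'

```text
time_s: 12.58
ee_pos: [0.4908, -0.075, 0.0215]
orientation: [[0.326, -0.946, 0.001], [-0.946, -0.326, -0.0], [0.0, -0.001, -1.0]]
ft_force: [-1.1, 0.3, -0.4]
opening: -0.0003
```

>>> step_arm --plan '[[[0,-0.2,0],[0,0,0]],[[0,-0.4,0],[0,0,0]],[[0,-0.6,0],[0,0,0]],[[0,-0.7,0],[0,0,0]]]'

```text
time_s: 13.08
ee_pos: [0.4967, -0.0734, 0.0212]
orientation: [[0.325, -0.946, 0.0], [-0.946, -0.325, -0.0], [0.0, -0.0, -1.0]]
ft_force: [-0.1, 0.2, 0.7]
opening: 0.0001
```

```bash
python3 -c "
from h import *
stat()"; python3 m.py
```

```text
t 13.07 st mm [-79.  -58.4  21.2] F st [-0.   0.2  0.7] 
 [[-0.002 -1.     0.   ]
 [-1.     0.002 -0.   ]
 [ 0.    -0.    -1.   ]] [-0.22  0.48  1.83 -0.    0.83  1.02] 0.0
0.075 back edge x mm 60.5 dark ledge [np.float64(62.0), np.float64(79.5)]
0.06 back edge x mm 60.2 dark ledge [np.float64(63.0), np.float64(79.5)]
0.03 back edge x mm 57.6 dark ledge [np.float64(60.0), np.float64(79.5)]
0 back edge x mm 57.2 dark ledge [np.float64(59.5), np.float64(79.0)]
-0.03 back edge x mm 57.3 dark ledge [np.float64(64.5), np.float64(79.0)]
-0.06 back edge x mm 57.7 dark ledge [np.float64(63.5), np.float64(79.0)]
-0.075 back edge x mm 57.3 dark ledge [np.float64(64.5), np.float64(79.0)]
```

No contact yet, so I'll continue in small steps.

>>> step_arm --plan '[[[0,-0.2,0],[0,0,0]],[[0,-0.4,0],[0,0,0]],[[0,-0.5,0],[0,0,0]]]'

```text
time_s: 13.6
ee_pos: [0.5016, -0.0717, 0.0212]
orientation: [[0.325, -0.946, 0.0], [-0.946, -0.325, -0.0], [0.0, -0.0, -1.0]]
ft_force: [0.0, 0.2, -0.2]
opening: -0.0006
```

>>> step_arm --plan '[[[0,-0.1,0],[0,0,0]],[[0,-0.2,0],[0,0,0]]]'

```text
time_s: 13.85
ee_pos: [0.5034, -0.071, 0.0212]
orientation: [[0.325, -0.946, -0.0], [-0.946, -0.325, 0.0], [-0.0, 0.0, -1.0]]
ft_force: [0.0, 0.2, -0.2]
opening: -0.0
```

>>> step_arm --plan '[[[0,-0.1,0],[0,0,0]],[[0,-0.2,0],[0,0,0]]]'

```text
time_s: 14.1
ee_pos: [0.5053, -0.0704, 0.0212]
orientation: [[0.325, -0.946, -0.0], [-0.946, -0.325, 0.0], [-0.0, 0.0, -1.0]]
ft_force: [-0.1, 0.9, 0.4]
opening: 0.0001
```

```bash
python3 -c "
from h import *
stat()"; python3 m.py
```

```text
t 14.1 st mm [-69.8 -58.3  21.2] F st [0.2 0.9 0.4] 
 [[-0.002 -1.    -0.   ]
 [-1.     0.002  0.   ]
 [-0.     0.    -1.   ]] [-0.21  0.5   1.8  -0.    0.84  1.03] 0.0
0.075 back edge x mm 60.5 dark ledge [np.float64(62.0), np.float64(79.5)]
0.06 back edge x mm 60.2 dark ledge [np.float64(63.0), np.float64(79.5)]
0.03 back edge x mm 57.6 dark ledge [np.float64(60.0), np.float64(79.5)]
0 back edge x mm 57.2 dark ledge [np.float64(59.5), np.float64(79.5)]
-0.03 back edge x mm 57.3 dark ledge [np.float64(64.5), np.float64(79.0)]
-0.06 back edge x mm 57.7 dark ledge [np.float64(63.5), np.float64(79.0)]
-0.075 back edge x mm 57.3 dark ledge [np.float64(64.5), np.float64(79.0)]
```

>>> step_arm --plan '[[[0,-0.1,0],[0,0,0]],[[0,-0.2,0],[0,0,0]]]'

```text
time_s: 14.5
ee_pos: [0.5072, -0.0697, 0.0212]
orientation: [[0.325, -0.946, 0.0], [-0.946, -0.325, 0.0], [-0.0, -0.0, -1.0]]
ft_force: [-0.0, -0.1, -0.3]
opening: 0.0001
```

>>> step_arm --plan '[[[0,-0.1,0],[0,0,0]],[[0,-0.2,0],[0,0,0]]]'

```text
time_s: 14.75
ee_pos: [0.5081, -0.0694, 0.0211]
orientation: [[0.325, -0.946, -0.003], [-0.946, -0.325, -0.0], [-0.001, 0.003, -1.0]]
ft_force: [-13.3, -6.8, 10.0]
opening: -0.0002
```

>>> step_arm --plan '[[[0,-0.1,0],[0,0,0]],[[0,-0.15,0],[0,0,0]]]'

```text
time_s: 15.0
ee_pos: [0.5082, -0.0694, 0.021]
orientation: [[0.325, -0.946, -0.006], [-0.946, -0.325, -0.001], [-0.001, 0.006, -1.0]]
ft_force: [-22.0, -10.5, 16.6]
opening: -0.0002
```

```bash
python3 -c "
from h import *
stat()"; python3 m.py
```

```text
t 15.0 st mm [-66.8 -58.3  21. ] F st [-24.2  -2.7  16.6] 
 [[-0.002 -1.    -0.006]
 [-1.     0.002  0.001]
 [-0.001  0.006 -1.   ]] [-0.21  0.5   1.79 -0.    0.85  1.04] -0.0
0.075 back edge x mm 60.5 dark ledge [np.float64(62.0), np.float64(79.5)]
0.06 back edge x mm 60.2 dark ledge [np.float64(63.0), np.float64(79.5)]
0.03 back edge x mm 57.6 dark ledge [np.float64(60.0), np.float64(79.5)]
0 back edge x mm 57.2 dark ledge [np.float64(60.0), np.float64(79.5)]
-0.03 back edge x mm 57.3 dark ledge [np.float64(64.5), np.float64(79.0)]
-0.06 back edge x mm 57.7 dark ledge [np.float64(64.0), np.float64(79.0)]
-0.075 back edge x mm 57.3 dark ledge [np.float64(64.5), np.float64(79.0)]
```

The right side stops solidly at x = -66.8 mm, the same place as the two-finger stop, and doesn't move under 24 N. So the canvas is mechanically flush, and the apparent gap at the right came from my edge thresholding. I'll retreat.

>>> step_arm --plan '[[[0,0.5,0],[0,0,0]],[[0,2,0],[0,0,0]],[[0,5,0],[0,0,0]],[[0,7,-3],[0,0,0]],[[0,7,-8],[0,0,0]]]'

```text
time_s: 15.78
ee_pos: [0.4419, -0.0915, 0.1009]
orientation: [[0.324, -0.946, -0.004], [-0.946, -0.324, 0.001], [-0.002, 0.003, -1.0]]
ft_force: [0.7, -0.2, -0.4]
opening: 0.0001
```

>>> step_arm --plan '[[[0,0,-5],[0,0,0]],[[5,2,-8],[0,0,0]],[[11,4,-8],[0,0,0]],[[16,5,-8],[0,0,0]],[[16,5,-8],[0,0,0]]]'

```text
time_s: 16.4
ee_pos: [0.4481, -0.2615, 0.1807]
orientation: [[0.322, -0.947, -0.0], [-0.947, -0.322, -0.0], [-0.0, 0.0, -1.0]]
ft_force: [0.0, 1.1, 0.2]
opening: -0.0003
```

```bash
python3 -c "
from h import *
stat()
a=arm.capture('top')[:,:,::-1];b=arm.capture('scene')[100:260,150:350,::-1]
A=cv2.resize(a[140:220,200:300],(750,600),interpolation=cv2.INTER_CUBIC)[:,:]
cv2.imwrite('pics/end.png',np.vstack([cv2.resize(A,(400,320)),cv2.resize(b,(400,280))]))
cv2.imwrite('pics/end.png',np.hstack([cv2.resize(A,(440,352)),cv2.resize(b,(360,352))]))"; python3 m.py
```

```text
t 16.4 st mm [-186.3 -220.3  180.7] F st [0.4 1.  0.2] 
 [[-0.005 -1.    -0.   ]
 [-1.     0.005  0.   ]
 [-0.     0.    -1.   ]] [-0.6   0.28  1.67 -0.    1.19  0.64] -0.0
0.075 back edge x mm 60.4 dark ledge [np.float64(62.0), np.float64(79.5)]
0.06 back edge x mm 60.1 dark ledge [np.float64(63.0), np.float64(80.0)]
0.03 back edge x mm 57.5 dark ledge [np.float64(59.5), np.float64(80.0)]
0 back edge x mm 57.1 dark ledge [np.float64(59.5), np.float64(79.5)]
-0.03 back edge x mm 57.2 dark ledge [np.float64(64.0), np.float64(79.5)]
-0.06 back edge x mm 57.7 dark ledge [np.float64(63.5), np.float64(79.5)]
-0.075 back edge x mm 57.2 dark ledge [np.float64(64.5), np.float64(79.5)]
```

```bash
python3 -c "
from h import *
print(arm.hand_in()); stat()"
```

```text
the job is handed in; nothing more can be done
None
the job is handed in; nothing more can be done
```

The hand rest is up and the canvas is against the ledge. I handed the job in at about 16.6 s of the 53 s allowed; no verdict is reported.

**Hand rest:** I pushed the bar from underneath with tilted, open fingers at about 4 N until it was past balance, then backed away. It swung on by itself. The picture after release matched the projected position at the upper stop (1.25 rad), and the bar was still up in the later pictures I viewed.

**Canvas:** I pushed the middle-sized canvas back with two fingertips until it stopped solidly. The force reached about 40 N before I backed off. A one-finger check on the right side, at about 24 N, stopped at the same depth and moved nothing.

**Checks that disagreed or failed:**
- **Right end of the canvas:** my image measurement put the back edge 2–7 mm short of the ledge's front edge there (about 0.02 rad of skew). The solid stop says it is flush, so I trusted the contact. I did not push-test the left side; in the images it sits closer to the ledge.
- **Final picture:** it could not be viewed because the viewer's limit was reached. The last numeric check showed the canvas unchanged after I withdrew, with the arm clear.
- **Pots and tube:** the blue pot and the paint tube were in place in the last viewed picture. The other bottles, jars and brushes were not checked at the end, but nothing was moved near them.

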